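# Index the board carriage by one turn of the hand wheel and lock it

### The arm

A 6-joint arm with a two-finger parallel gripper is mounted at the origin on a cart in front of the work surface, level with it; the furniture and walls round the work are solid. World frame = base frame: x ahead of the robot, y to its left, z up, the work surface at z = 0. Lengths are in m, angles in rad, forces in N, time in s.
With the tool pointing down it reaches from about 0.25 to 0.725 m from the base axis. Payload 4 kg.
Tool frame: the origin (TCP) lies on the centre line of the jaws, within the pads' length; the fingertips stand 22 mm ahead of it and the grasp point (between the pads) lies 3 mm ahead of it; z points along the fingers, y is the line along which they close (so a half turn about z gives the same grasp; the last joint's range is limited). The gripper opens to 85 mm and grips with 20 to 120 N. Pads are 22 mm wide; open, the fingers measure 114 mm over their backs; the gripper's body (76 mm by 85 mm) begins 54 mm behind the grasp point. The pads swing forward as they close: fully open they stand 13 mm farther back than shut.
Start: joints at [-1.194, 0.241, 0.005, 1.335, 0, 1.571], TCP at [0.184, -0.465, 0.253] pointing down, gripper open.
Joint ranges: [-2.72, 2.72], [-1.05, 1.87], [-1.09, 1.28], [-1.99, 2.15], [-1.42, 1.44], [-3.14, 3.14]. Speed limits (rad/s): [2.79, 2.79, 3.14, 3.14, 3.14, 3.14].

### API

Orientations are given as a unit quaternion [x, y, z, w].
In Python, from workcell import bot gives the robot as it stands.
- The arm moves only by the shell command python3 -m inch 'ROWS'. ROWS is JSON, one flat list of numbers, 7 for each row, row after row: the shift along the world's x, y, z in mm, then the turn, a rotation vector about the world's x, y, z in rad, then the opening in per cent of the stroke, from 0 (shut) to 100 (fully open). A call has 1 to 8 rows; each row is the pose to reach, as a shift and turn from the pose commanded when the call began; what a row does not reach only later rows make up. A row lasts 1/12 s, in which the tool goes at most 41.7 mm and 7.16 degrees, less where a joint would pass 70% of its speed; a pose out of reach is approached as far as the arm can. A call with a gripper value outside its range is refused whole. The fingers move at their own pace and stop on an object; the grip force is fixed at half the most. Time passes only in rows, so rows that repeat a pose let the fingers close. It gives the time, the measured TCP pose, the force, the opening and the grip force at its end, in the units of the state.
- bot.get_obs(): the state, without advancing time (a new reading comes with each control period).
- bot.camera(name): name is "side" or "top"; returns the picture (400x640x3 uint8, blue, green, red); there is no depth.
- bot.camera_info(name): a dict with "intrinsics" (3x3 intrinsics, pixels), "camera_from_world" (4x4, takes a point from world to camera coordinates). Camera axes: x right, y down, z forward; pixel columns grow to the right and rows downward; lengths in m; the calibration is good to about 2 mm. A picture is of the moment at which its call begins. camera_info takes no time and is no camera call.
- bot.job_done(): hands the job in; it is judged then, once.
Trained networks look in the newest picture that a camera, given by its name, has taken for a name from the list of things; names that differ only in an ending like _2 or _b are one class to them, and where a whole thing is asked for, a point or a joint stands for the part that bears it (a point fixed in the world has none). Each returns a list of dicts, best first, with "confidence" (0 to 1); they miss things now and then, are a little off and sometimes report something else, mostly with a low value. They report only what shows in the picture. A call takes as long as a camera call.
- bot.silhouettes(camera, target): "mask" (400x640 bool, what is visible of it) and "uv" ([column, row] in pixels, amid what is visible of it).
- bot.spot_point(camera, target): "uv" ([column, row] in pixels: a listed point, or the origin of a listed thing).
The state is a dict: "clock": time; "joint_pos": joint angles; "joint_vel": joint speeds; "tau": joint torques, N m; "eef_pos": TCP position; "tool_rot": TCP orientation; "ft_force": force on the tool from outside, world axes, zero at the start; "ft_torque": the same for the moment, N m; "grip_width": finger opening in m; "grasp_force": force on a finger pad.
Only numpy, scipy, OpenCV 4.12 (cv2) and the standard library are available. Lean on these libraries where they do the work, as an engineer would, in place of code of your own. Each camera call takes 0.05 s, during which the arm holds its last target. There are 200 camera calls.

### The job

Move the board carriage on by one step: with the fingertips, gently push the hand wheel round clockwise (seen from above) by its upright spoke handle through exactly one turn, so that the handle comes back to where it stood, and do not run past. Then push the clamp lever at the other end of the slide counterclockwise, fully over to its stop, to lock the carriage. Only push: grip and lift nothing, and leave the tools and supplies lying around where they are.

Things in the scene. Friction and masses are not known exactly. Their poses are not given: they have to be found in the camera images.
- fixture: the indexing slide, screwed down: aluminium bed 130 mm (x) by 380 mm (y) by 12 mm thick with the hand wheel on a grey gearbox at its -y end, a carriage with a green circuit board on two guide rods in the middle, and the clamp lever on a round post at its +y end. Origin: centre of the bed's underside, on the bench; z up. Its place and yaw differ from run to run. Seen from above the gearbox is 76 by 72 mm, its top 60 mm above the bench; carriage and board stay below 52 mm.
- wheel_hub (a point): centre of the hand wheel, on its upright axis, 70 mm above the bench (height of the rim's centre line). Rim radius 55 mm, rim bar 10 mm thick (top 75 mm above the bench), three spokes, hub 30 mm wide, hub nut up to 90 mm above the bench
- wheel_handle: the wheel's spoke handle: an upright black handle, 18 mm thick, 50 mm long, standing on the rim at the end of one spoke, 55 mm from the wheel's axis. Origin: middle of the handle, 100 mm above the bench (it spans 75 to 125 mm). It is a sleeve that spins freely on its own pin and goes round with the wheel
- wheel (a joint): angle of the hand wheel, rad; grows as the wheel turns clockwise seen from above. It starts anywhere from -2.4 to 2.4; one turn adds 6.283. It has friction (about 2 to 3 N at the handle), no spring, and stays where it is left. At 0 the handle lies from the hub towards the fixture's -x
- carriage_mark (a point): centre of the carriage's top face, 39 mm above the bench. A clockwise turn of the wheel drives the carriage 20 mm along the fixture's +y, away from the wheel
- lever_pivot (a point): point on the clamp lever's upright axis, 70 mm above the bench; the lever's hub is 30 mm wide and its nut ends 85 mm above the bench
- lever_knob: upright black knob at the end of the clamp lever, 18 mm thick, 38 mm long. Origin: its middle, 94 mm above the bench (it spans 75 to 113 mm), 60 mm from the lever's axis; it spins freely on its own pin; the lever's arm is 12 mm thick, 70 mm above the bench
- clamp_lever (a joint): angle of the clamp lever, rad. At 0 (open) it points from its pivot along the fixture's +y, away from the carriage; it grows counterclockwise seen from above, and at its stop, 1.57 (locked), it points along the fixture's -x, towards the robot's side. It starts open, at 0 to 0.25; friction as the wheel, no spring, stays where it is left
- tweezers_steel: steel tweezers, 122 mm long, lying flat in front of the slide; loose, to be left alone. Origin: centre of its underside
- marker: marker pen with blue cap, 134 mm long, 12 mm thick, lying in front of the slide; loose, to be left alone. Origin: centre of its underside
- flux_syringe_a: cream-coloured syringe, 115 mm long, 17 mm thick, lying behind the slide; loose, to be left alone. Origin: centre of its underside
- solder_spool: solder wire spool, 55 mm across, 50 mm tall, standing behind the slide; loose, to be left alone. Origin: centre of its underside
- driver_blue: small screwdriver, 128 mm long, 15 mm thick, lying behind the slide; loose, to be left alone. Origin: centre of its underside
- wick_reel: flat yellow reel of braid, 44x82x11 mm, lying beyond the wheel end of the slide; loose, to be left alone. Origin: centre of its underside

How it is judged:
By the outcome, as a careful person would: the job done as asked, in the order asked, and still so for the second after the job is handed in, with the robot touching nothing.
It also fails if it takes over 67 s, if anything falls off the work surface, if the arm or the gripper's body presses on something with over 40 N, if the wrist force passes 120 N, or if a joint passes its speed limit or range.

## Working session

There is one attempt and no reset: what is moved stays moved. The work goes in short steps, Python scripts to look and compute and a shell command to move; the robot and the scene stay as the last step left them, time stands still between calls to the robot, and variables do not carry over. Pictures are saved under pics/ and viewed, at most 10 in all, crops included, and the job is handed in when it is done.

```bash
mkdir -p pics; cat > h.py <<'E'
import numpy as np, cv2
from workcell import bot
def ray(cam,uv):
    I=bot.camera_info(cam);K=np.array(I["intrinsics"]);T=np.array(I["camera_from_world"])
    R=T[:3,:3];o=-R.T@T[:3,3];d=R.T@np.linalg.inv(K)@np.array([uv[0],uv[1],1.]);return o,d
def at(cam,uv,z):
    o,d=ray(cam,uv);return (o+d*(z-o[2])/d[2])
def proj(cam,p):
    I=bot.camera_info(cam);q=np.array(I["intrinsics"])@(np.array(I["camera_from_world"])@np.r_[p,1])[:3];return q[:2]/q[2]
Z=dict(fixture=0,wheel_hub=.07,wheel_handle=.1,carriage_mark=.039,lever_pivot=.07,lever_knob=.094)
def look(names=Z,cams=("top","side")):
    for c in cams:
        bot.camera(c)
        for n in names:
            for r in bot.spot_point(c,n)[:2]:
                print(c,n,round(r["confidence"],2),np.round(r["uv"],1),np.round(at(c,r["uv"],Z.get(n,.005))*1000,1)[:2])
E
python3 - <<'E'
from h import *
for c in("top","side"): cv2.imwrite(f"pics/{c}0.png",bot.camera(c))
look()
look(["tweezers_steel","marker","flux_syringe_a","solder_spool","driver_blue","wick_reel"],("top",))
o=bot.get_obs();print(o["clock"],o["eef_pos"],o["tool_rot"],o["grip_width"])
for c in("top","side"): print(c, ray(c,(320,200)))
E
```

```text
top fixture 0.94 [312.5 211.2] [549.4 -58.5]
top wheel_hub 0.91 [360.4 206. ] [ 557.9 -164. ]
top wheel_handle 0.44 [355.8 231.3] [ 501.5 -151.5]
top carriage_mark 0.78 [318.4 212.2] [544.9 -72. ]
top lever_pivot 0.65 [253.6 224.7] [513.8  69.3]
top lever_knob 0.61 [226.4 222.7] [516.5 124.1]
side fixture 0.64 [303.4 218.5] [536.4 -53.6]
side wheel_hub 0.83 [325.1 224.8] [ 566.4 -166.4]
side wheel_handle 0.51 [292.8 214.1] [ 502.6 -153.7]
side carriage_mark 0.68 [290.7 167.7] [531.9 115.9]
side carriage_mark 0.6 [306.2 207.5] [543.3 -62.1]
side lever_pivot 0.87 [287.5 165.6] [520.5  78.9]
side lever_pivot 0.68 [254.6 203.8] [427.9 -62.4]
side lever_knob 0.55 [280.8 151.1] [509.5 113.9]
top tweezers_steel 0.44 [274.5 264.2] [425.5  27.4]
top marker 0.74 [362.5 263.2] [ 430. -176.]
top marker 0.72 [275.1 267.2] [418.7  25.8]
top flux_syringe_a 0.72 [265.8 172.6] [638.4  52.3]
top solder_spool 0.87 [312.5 158.1] [674.5 -56.8]
top driver_blue 0.77 [358.1 156.8] [ 679.3 -164.4]
top driver_blue 0.74 [253.  223.4] [518.9  79.2]
top wick_reel 0.71 [422.9 213.4] [ 547.4 -317.3]
1.15 [ 0.1839517  -0.46494817  0.25329974] [ 9.82313019e-01  1.87246182e-01  3.29093163e-06 -2.22770633e-06] 0.08513441891100579
top (array([ 0.48021035, -0.06293424,  1.09574332]), array([ 0.08711349, -0.01165802, -0.99616716]))
side (array([ 0.44599006, -0.76363613,  0.59892363]), array([ 0.14525076,  0.78207297, -0.60602729]))
```

View pics/top0.png

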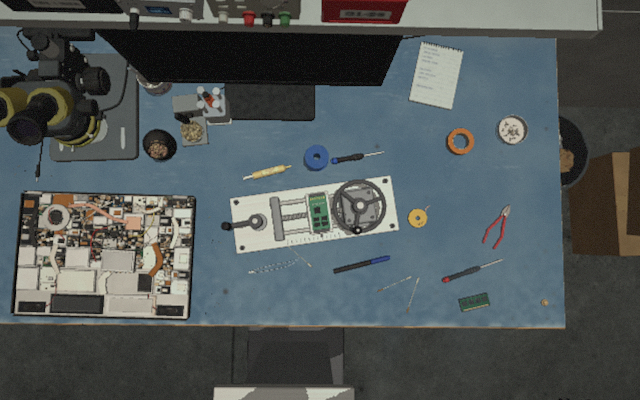

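View pics/side0.png

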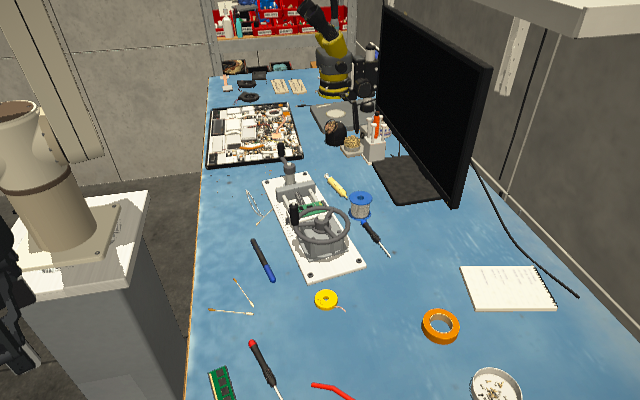

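Top view: the slide spans (231,197)–(398,250), with the hub near (360,206), the handle near (357,230), and the lever at (254,224) pointing to its knob near (227,224). The side view agrees. I'll refine this once, then move.

```bash
cat >> h.py <<'E'
from scipy.optimize import least_squares
def fit(n=3,names=("wheel_hub","wheel_handle","carriage_mark","lever_pivot","lever_knob")):
    # triangulated point per name from both cameras, known height
    for nm in names:
        P=[]
        for c in("top","side"):
            for r in D[c,nm]: P.append((c,r))
        if not P: print(nm,"none");continue
        s=least_squares(lambda p:np.concatenate([proj(c,[p[0],p[1],Z[nm]])-u for c,u in P]),[.53,-.05],loss="soft_l1")
        print(nm,np.round(s.x*1000,1),len(P),[np.round(at(c,u,Z[nm])[:2]*1000).astype(int).tolist() for c,u in P])
D={}
def gather(names=("wheel_hub","wheel_handle","carriage_mark","lever_pivot","lever_knob"),n=2):
    for c in("top","side"):
        for nm in names: D[c,nm]=[]
        for _ in range(n):
            bot.camera(c)
            for nm in names: D[c,nm]+=[r["uv"] for r in bot.spot_point(c,nm)[:1] if r["confidence"]>.4]
    fit(names=names)
E
python3 - <<'E'
from h import *
gather()
im=bot.camera("top");cv2.imwrite("pics/c1.png",cv2.resize(im[165:265,215:410],None,fx=4,fy=4,interpolation=cv2.INTER_CUBIC))
m=bot.silhouettes("top","fixture")[0]["mask"].astype(np.uint8)
print(cv2.minAreaRect(max(cv2.findContours(m,0,2)[0],key=len)))
E
```

```text
wheel_hub [ 559.6 -161.7] 4 [[561, -158], [559, -164], [559, -172], [557, -158]]
wheel_handle [ 506.5 -147.7] 4 [[506, -146], [501, -147], [508, -155], [508, -148]]
carriage_mark [545.  -74.2] 4 [[538, -71], [544, -75], [546, -80], [550, -74]]
lever_pivot [517.1  70.2] 4 [[515, 66], [511, 71], [531, 81], [521, 86]]
lever_knob [513.1 122.2] 3 [[515, 124], [513, 122], [511, 111]]
((307.478759765625, 214.35577392578125), (56.8075065612793, 174.5047607421875), 81.61675262451172)
```

View pics/c1.png

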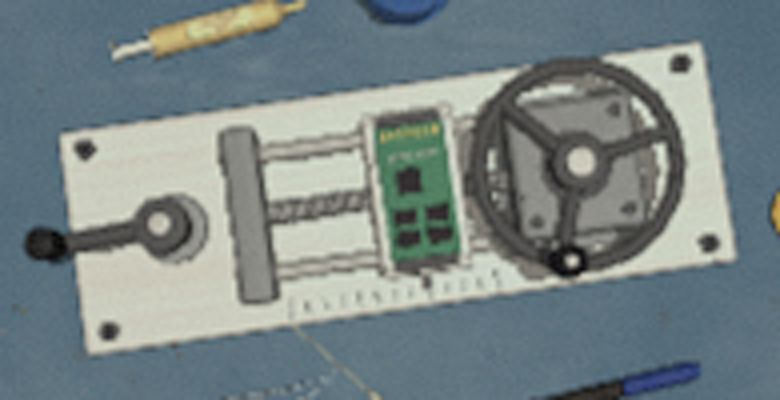

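The crop gives pixel picks for the nut (580,162), rim centre (577,166), handle top (570,260), bed corners, lever nut (158,225) and knob top (42,244). I'll convert these to world positions.

```bash
python3 - <<'E'
from h import *
f=lambda u,v,z:at("top",(215+u/4-.4,165+v/4-.4),z)[:2]*1000
for n,a in dict(nut=(580,162,.09),rim=(577,166,.073),handle=(570,260,.125),lnut=(158,225,.085),knob=(42,244,.113)).items(): print(n,f(*a).round(1))
C=np.array([f(u,v,.012) for u,v in[(62,133),(700,43),(735,262),(88,353)]]);print(C.round(1),C.mean(0))
for a,b in((1,0),(2,3)):
  d=C[b]-C[a];print(np.arctan2(-d[0],d[1]),np.hypot(*d))
E
```

```text
nut [ 558.3 -160.3]
rim [ 557.4 -160.3]
handle [ 504.5 -152. ]
lnut [521.6  66.5]
knob [509.8 123.1]
[[ 577.1  132.6]
 [ 635.2 -237.9]
 [ 507.4 -258.2]
 [ 450.8  114. ]] [542.61657742 -62.36465887]
0.15537674492991257 375.08644246511017
0.15101904084224982 376.52062884031454
```

```bash
python3 -m inch '[40,35,0,0,0,-0.1,0, 80,70,0,0,0,-0.2,0, 120,105,0,0,0,-0.3,0, 160,140,0,0,0,-0.377,0, 200,175,0,0,0,-0.377,0, 240,210,0,0,0,-0.377,0, 280,245,0,0,0,-0.377,0, 313,276,0,0,0,-0.377,0]'
python3 -m inch '[0,0,-30,0,0,0,0, 0,0,-60,0,0,0,0, 0,0,-90,0,0,0,0, 0,0,-115,0,0,0,0, 0,0,-130,0,0,0,0, 0,0,-139,0,0,0,0, 0,0,-139,0,0,0,0]'
python3 - <<'E'
from h import *
o=bot.get_obs();print(o)
a=cv2.resize(bot.camera("top")[165:265,215:410],None,fx=2,fy=2);b=cv2.resize(bot.camera("side")[120:300,220:415],None,fx=2,fy=2)
cv2.imwrite("pics/c2.png",np.vstack([a,b]))
E
```

```text
clock: 3.12
eef_pos: [0.435, -0.2442, 0.2535]
tool_rot: [1.0, -0.0, 0.0, 0.0]
ft_force: [-0.2, -0.4, -1.1]
grip_width: 0.0002
grasp_force: 0.0
clock: 3.7
eef_pos: [0.4324, -0.245, 0.1124]
tool_rot: [1.0, -0.0, -0.002, -0.001]
ft_force: [-1.0, 0.4, -0.2]
grip_width: -0.0001
grasp_force: 0.0
{'clock': 3.7, 'joint_pos': array([-5.15520167e-01,  3.47008755e-01, -2.37643520e-01,  9.90249410e-01,
        3.89591003e-06,  2.62617711e+00]), 'joint_vel': array([-0.00158072, -0.03343199,  0.04981996,  0.03936011, -0.00072908,
        0.00038788]), 'tau': array([ 6.12914935e-02, -3.86547983e+01,  2.18764919e+01, -4.26800558e-01,
        2.73022379e-03, -9.85233868e-07]), 'eef_pos': array([ 0.43240653, -0.24501263,  0.11235356]), 'tool_rot': array([ 9.99997892e-01, -5.23171428e-05, -1.78499713e-03, -1.01354587e-03]), 'ft_force': array([-0.96886691,  0.42163311, -0.2446445 ]), 'ft_torque': array([ 0.01638078, -0.02406964,  0.05061387]), 'grasp_force': 0.0, 'grip_width': -7.285884872461702e-05}
```

View pics/c2.png

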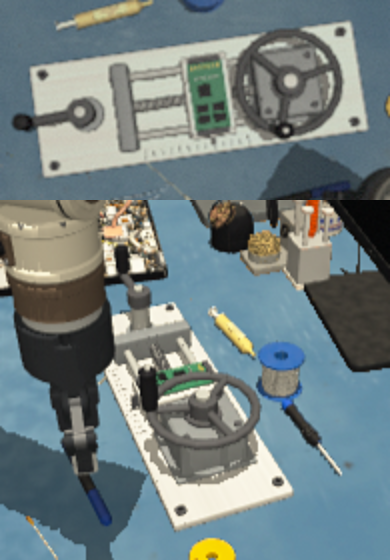

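The arm is short of target at (432,-245), clear of everything, and the wheel is undisturbed: the handle is still at the lower left of the rim. I'll rotate the tool 90° during the approach to stay clear of the joint 6 limit.

```bash
python3 -m inch '[10,8,2,0,0,0.12,0, 20,16,2,0,0,0.24,0, 30,24,2,0,0,0.36,0, 40,32,2,0,0,0.48,0, 48,40,2,0,0,0.6,0, 56,48,2,0,0,0.72,0, 62,53,2,0,0,0.84,0, 65,56,2,0,0,0.96,0]'
python3 -m inch '[0,0,0,0,0,0.12,0, 0,0,0,0,0,0.24,0, 0,0,0,0,0,0.36,0, 0,0,0,0,0,0.48,0, 0,0,0,0,0,0.61,0, 0,0,0,0,0,0.61,0]'
python3 - <<'E'
from h import *
print(bot.get_obs()["joint_pos"].round(2))
cv2.imwrite("pics/c3.png",np.vstack([cv2.resize(bot.camera(c)[y:y+100,x:x+195],None,fx=3,fy=3,interpolation=cv2.INTER_CUBIC) for c,x,y in(("top",215,165),("side",220,170))]))
E
```

```text
clock: 4.47
eef_pos: [0.5008, -0.1897, 0.1184]
tool_rot: [0.885, 0.465, 0.002, 0.002]
ft_force: [-0.5, -0.2, 0.3]
grip_width: 0.0001
grasp_force: 0.0
clock: 4.97
eef_pos: [0.4999, -0.1904, 0.1182]
tool_rot: [0.707, 0.707, 0.001, 0.002]
ft_force: [-0.4, 0.8, 0.3]
grip_width: 0.0003
grasp_force: 0.0
[-0.36  0.4  -0.14  1.03 -0.    1.21]
```

View pics/c3.png

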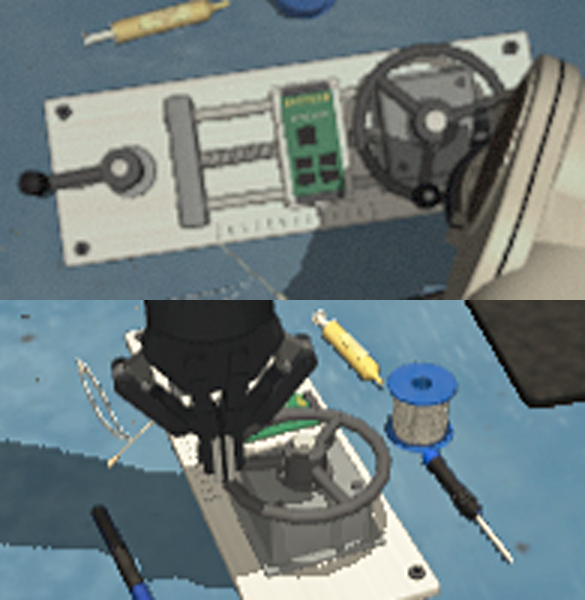

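The tool is right behind the handle (about 40 mm away) and the tips are above the rim. Next I creep in to find contact.

```bash
python3 -m inch '[2,5,0,0,0,0,0, 4,10,0,0,0,0,0, 4,14,0,0,0,0,0, 4,14,0,0,0,0,0]'
for i in 1 2; do python3 -m inch '[0,1,0,0,0,0,0, 0,2,0,0,0,0,0, 0,2,0,0,0,0,0]'|egrep 'eef|ft'; done
python3 -m inch '[0,1,0,0,0,0,0, 0,2,0,0,0,0,0, 0,2,0,0,0,0,0]'|egrep 'eef|ft'
```

```text
clock: 5.4
eef_pos: [0.5027, -0.1747, 0.1163]
tool_rot: [0.707, 0.707, 0.0, -0.0]
ft_force: [-0.5, -0.2, 0.1]
grip_width: 0.0001
grasp_force: 0.0
eef_pos: [0.5026, -0.1736, 0.1162]
ft_force: [-0.3, 0.2, 0.6]
eef_pos: [0.5026, -0.1722, 0.1163]
ft_force: [-0.5, -1.7, -0.8]
eef_pos: [0.5027, -0.1698, 0.1163]
ft_force: [0.5, -2.4, -0.8]
```

```bash
python3 - <<'E'
import numpy as np
h=np.array([558.5,-161]);p=np.array([502.7,-169.8])
a0=np.arctan2(*(p-h)[::-1]);r0=56.5
a=a0-np.radians(7.5)*np.arange(0,49)
P=h+np.c_[np.cos(a),np.sin(a)]*np.interp(np.arange(49),[0,8,40,48],[56.5,55.5,55.5,56.5])[:,None]
for k in range(6): print((P[8*k+1:8*k+9]-P[8*k]).round().astype(int).tolist(),P[8*k+8].round())
E
```

```text
[[-1, 7], [0, 15], [1, 22], [4, 29], [7, 35], [11, 42], [15, 47], [21, 52]] [ 524. -118.]
[[6, 4], [12, 8], [19, 10], [26, 12], [33, 12], [41, 12], [48, 11], [55, 9]] [ 578. -109.]
[[7, -3], [13, -7], [18, -12], [23, -17], [27, -23], [31, -29], [33, -36], [35, -43]] [ 613. -152.]
[[1, -7], [0, -14], [-1, -22], [-3, -29], [-6, -35], [-10, -41], [-15, -47], [-20, -52]] [ 593. -204.]
[[-6, -4], [-12, -8], [-19, -10], [-26, -12], [-33, -12], [-41, -12], [-48, -11], [-55, -9]] [ 539. -213.]
[[-7, 3], [-13, 7], [-19, 11], [-24, 17], [-28, 23], [-31, 29], [-34, 36], [-36, 43]] [ 503. -170.]
```

```bash
python3 -m inch '[-1,7,0,0,0,0,0, 0,15,0,0,0,0,0, 1,22,0,0,0,0,0, 4,29,0,0,0,0,0, 7,35,0,0,0,0,0, 11,42,0,0,0,0,0, 15,47,0,0,0,0,0, 21,52,0,0,0,0,0]'
python3 - <<'E'
from h import *
gather(("wheel_handle",),1)
cv2.imwrite("pics/c4.png",np.vstack([cv2.resize(bot.camera(c)[y:y+100,x:x+195],None,fx=3,fy=3,interpolation=cv2.INTER_CUBIC) for c,x,y in(("top",215,165),("side",220,170))]))
E
```

```text
clock: 6.82
eef_pos: [0.5232, -0.1164, 0.1161]
tool_rot: [0.707, 0.707, -0.0, -0.001]
ft_force: [-3.4, -1.7, 0.3]
grip_width: 0.0
grasp_force: 1.5
wheel_handle none
```

View pics/c4.png

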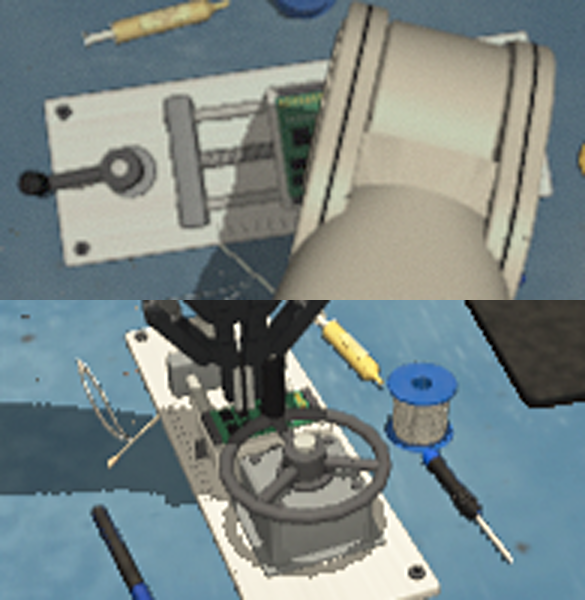

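The handle (side view about (272,385)) is being pushed ahead of the fingers with about 4 N. I'll continue, keeping watch on the force.

```bash
python3 -m inch '[6,4,0,0,0,0,0, 12,8,0,0,0,0,0, 19,10,0,0,0,0,0, 26,12,0,0,0,0,0, 33,12,0,0,0,0,0, 41,12,0,0,0,0,0, 48,11,0,0,0,0,0, 55,9,0,0,0,0,0]'
```

```text
clock: 7.78
eef_pos: [0.5797, -0.1082, 0.1161]
tool_rot: [0.707, 0.707, 0.001, -0.0]
ft_force: [-2.3, 1.6, 1.0]
grip_width: 0.0002
grasp_force: 1.4
```

```bash
python3 -m inch '[7,-3,0,0,0,0,0, 13,-7,0,0,0,0,0, 18,-12,0,0,0,0,0, 23,-17,0,0,0,0,0, 27,-23,0,0,0,0,0, 31,-29,0,0,0,0,0, 33,-36,0,0,0,0,0, 35,-43,0,0,0,0,0]'
```

```text
clock: 8.45
eef_pos: [0.614, -0.1524, 0.1162]
tool_rot: [0.707, 0.707, 0.0, -0.0]
ft_force: [0.8, 3.0, -0.4]
grip_width: -0.0001
grasp_force: 1.6
```

```bash
python3 -m inch '[1,-7,0,0,0,0,0, 0,-14,0,0,0,0,0, -1,-22,0,0,0,0,0, -3,-29,0,0,0,0,0, -6,-35,0,0,0,0,0, -10,-41,0,0,0,0,0, -15,-47,0,0,0,0,0, -20,-52,0,0,0,0,0]'
python3 - <<'E'
from h import *
gather(("wheel_handle","wheel_hub"),1)
E
```

```text
clock: 9.12
eef_pos: [0.5937, -0.2047, 0.1167]
tool_rot: [0.707, 0.707, 0.0, 0.001]
ft_force: [3.4, 1.9, -1.8]
grip_width: 0.0003
grasp_force: 1.5
wheel_handle [ 569.5 -210.1] 1 [[570, -210]]
wheel_hub [ 558.8 -165.3] 2 [[558, -163], [559, -170]]
```

```bash
python3 -m inch '[-6,-4,0,0,0,0,0, -12,-8,0,0,0,0,0, -19,-10,0,0,0,0,0, -26,-12,0,0,0,0,0, -33,-12,0,0,0,0,0, -41,-12,0,0,0,0,0, -48,-11,0,0,0,0,0, -55,-9,0,0,0,0,0]'
```

```text
clock: 10.08
eef_pos: [0.5376, -0.2133, 0.1165]
tool_rot: [0.708, 0.707, -0.001, 0.0]
ft_force: [0.8, -1.5, 0.1]
grip_width: 0.0
grasp_force: 1.3
```

```bash
python3 -m inch '[-7,3,0,0,0,0,0, -13,7,0,0,0,0,0, -19,11,0,0,0,0,0, -24,17,0,0,0,0,0, -28,23,0,0,0,0,0, -31,29,0,0,0,0,0, -33,33,0,0,0,0,0, -33,33,0,0,0,0,0]'
python3 - <<'E'
from h import *
gather(("wheel_handle","wheel_hub","carriage_mark"),2)
cv2.imwrite("pics/c5.png",np.vstack([cv2.resize(bot.camera(c)[y:y+100,x:x+195],None,fx=3,fy=3,interpolation=cv2.INTER_CUBIC) for c,x,y in(("top",215,165),("side",220,170))]))
E
```

```text
clock: 10.75
eef_pos: [0.5049, -0.1783, 0.1162]
tool_rot: [0.707, 0.707, 0.0, -0.001]
ft_force: [-0.4, 0.2, -0.8]
grip_width: 0.0005
grasp_force: 0.0
wheel_handle [627.3  47.4] 1 [[627, 47]]
wheel_hub [ 558.4 -160.9] 4 [[559, -162], [517, 131], [557, -170], [563, -161]]
carriage_mark [539.4 -54.3] 4 [[541, -55], [533, -55], [540, -54], [540, -49]]
```

View pics/c5.png

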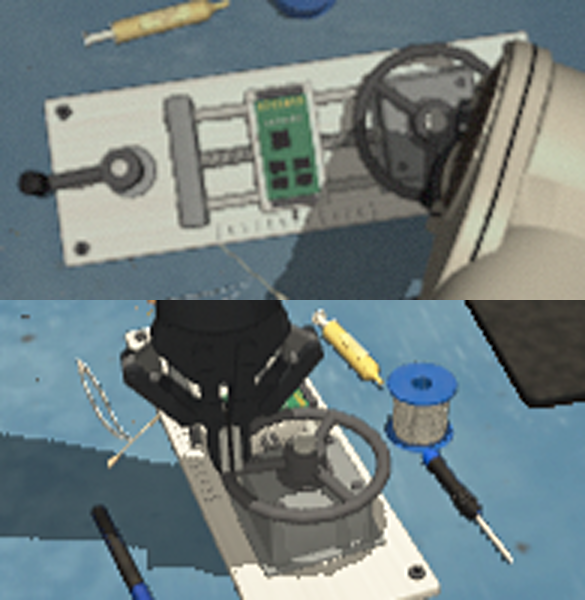

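```bash
for i in 1 2; do python3 -m inch '[-0.5,1,0,0,0,0,0, -1,2,0,0,0,0,0, -1,2,0,0,0,0,0]'|egrep 'eef|ft'; done
python3 -m inch '[0,1,0,0,0,0,0, 0,2,0,0,0,0,0, 0,2,0,0,0,0,0]'|egrep 'eef|ft'
```

```text
eef_pos: [0.5046, -0.1779, 0.1163]
ft_force: [0.2, -0.8, 0.2]
eef_pos: [0.5036, -0.1759, 0.1163]
ft_force: [-0.1, -0.8, 0.6]
eef_pos: [0.5036, -0.1736, 0.1163]
ft_force: [0.5, -2.0, 0.1]
```

```bash
python3 -m inch '[-1,-15,0,0,0,0,0, -20,-35,0,0,0,0,0, -45,-55,0,0,0,0,0, -70,-75,0,0,0,0,0, -70,-75,0,0,0,0,0, -70,-75,0,0,0,0,0]'
python3 - <<'E'
from h import *
a=cv2.imread("pics/top0.png");b=bot.camera("top");cv2.imwrite("pics/top1.png",b)
gather(("wheel_handle","wheel_hub"),3)
cv2.imwrite("pics/c6.png",np.hstack([cv2.resize(i[170:245,325:395],None,fx=5,fy=5,interpolation=cv2.INTER_CUBIC) for i in(a,b)]))
# template match of handle and carriage board
def tm(x0,y0,x1,y1):
    up=lambda i:cv2.resize(i,None,fx=8,fy=8,interpolation=cv2.INTER_CUBIC)
    r=cv2.matchTemplate(up(b[y0-10:y1+10,x0-20:x1+20]),up(a[y0:y1,x0:x1]),cv2.TM_CCOEFF_NORMED);_,v,_,l=cv2.minMaxLoc(r)
    print("shift px",l[0]/8-20,l[1]/8-10,round(v,3))
tm(351,222,364,237);tm(306,190,331,235)
E
```

```text
clock: 12.9
eef_pos: [0.4327, -0.249, 0.1164]
tool_rot: [0.708, 0.706, 0.001, -0.001]
ft_force: [0.3, 0.8, -0.1]
grip_width: 0.0002
grasp_force: 0.0
wheel_handle [ 503.3 -152.4] 5 [[430, -161], [503, -152], [501, -156], [610, -87], [506, -144]]
wheel_hub [ 562.6 -161.4] 6 [[555, -164], [564, -159], [562, -159], [563, -165], [562, -160], [564, -163]]
shift px 0.125 0.0 0.987
shift px -8.75 1.125 0.948
```

View pics/c6.png

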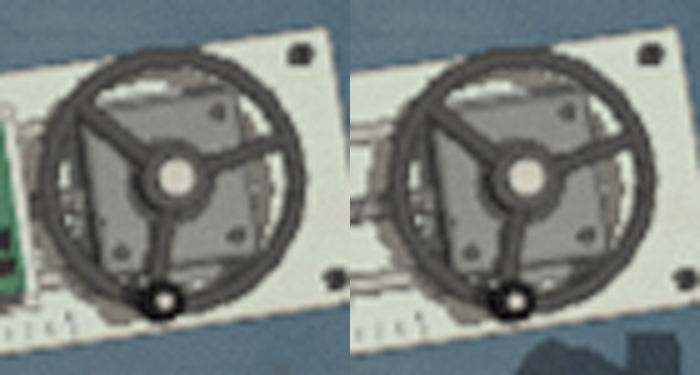

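The handle is back within 0.3 mm (0.125 px shift) and the carriage moved about 20 mm. Now the lever.

```bash
python3 -m inch '[0,0,30,0,0,0,0, 0,0,60,0,0,0,0, 5,20,90,0,0,0,0, 15,50,90,0,0,0,0, 25,80,90,0,0,0,0, 35,110,90,0,0,0,0, 45,140,90,0,0,0,0, 55,170,90,0,0,0,0]'
python3 -m inch '[10,30,0,0,0,0,0, 20,60,0,0,0,0,0, 30,90,0,0,0,0,0, 40,120,0,0,0,0,0, 48,150,0,0,0,0,0, 56,180,0,0,0,0,0, 61,203,0,0,0,0,0, 61,203,0,0,0,0,0]'
python3 - <<'E'
from h import *
gather(("lever_knob","lever_pivot"),2)
E
```

```text
clock: 14.52
eef_pos: [0.4889, -0.0775, 0.2066]
tool_rot: [0.708, 0.707, 0.0, 0.0]
ft_force: [-0.1, -0.4, -0.1]
grip_width: -0.0002
grasp_force: 0.0
clock: 15.18
eef_pos: [0.5504, 0.1285, 0.206]
tool_rot: [0.706, 0.709, 0.001, -0.0]
ft_force: [0.4, -0.2, 0.0]
grip_width: 0.0001
grasp_force: 0.0
lever_knob [515.1 108.3] 4 [[512, 124], [624, 46], [517, 109], [510, 108]]
lever_pivot [522.1  66.8] 4 [[521, 70], [518, 65], [649, -236], [526, 76]]
```

```bash
python3 -m inch '[0,0,-30,0,0,0,0, 0,-1,-60,0,0,0,0, 0,-2,-80,0,0,0,0, 0,-2,-92,0,0,0,0, 0,-2,-97,0,0,0,0, -5,-2,-97,0,0,0,0, -10,-2,-97,0,0,0,0, -10,-2,-97,0,0,0,0]'
python3 - <<'E'
import numpy as np
h=np.array([521,68]);a=np.linspace(1.30,2.85,17)
P=h+60*np.c_[np.cos(a),np.sin(a)]
for k in(0,8): print(P[k].round(1),(P[k+1:k+9]-P[k]).round().astype(int).tolist(),P[k+8].round(1))
from h import *
cv2.imwrite("pics/c7.png",cv2.resize(bot.camera("side")[100:220,220:380],None,fx=4,fy=4,interpolation=cv2.INTER_CUBIC))
E
```

```text
clock: 16.45
eef_pos: [0.5392, 0.1224, 0.1104]
tool_rot: [0.707, 0.707, 0.0, 0.0]
ft_force: [0.5, -0.6, 0.2]
grip_width: -0.0001
grasp_force: 0.0
[537.  125.8] [[-6, 1], [-11, 2], [-17, 2], [-23, 2], [-29, 1], [-34, -1], [-40, -3], [-45, -5]] [492.  120.5]
[492.  120.5] [[-5, -3], [-10, -7], [-14, -11], [-18, -15], [-21, -20], [-24, -25], [-27, -30], [-28, -35]] [463.5  85.2]
```

View pics/c7.png

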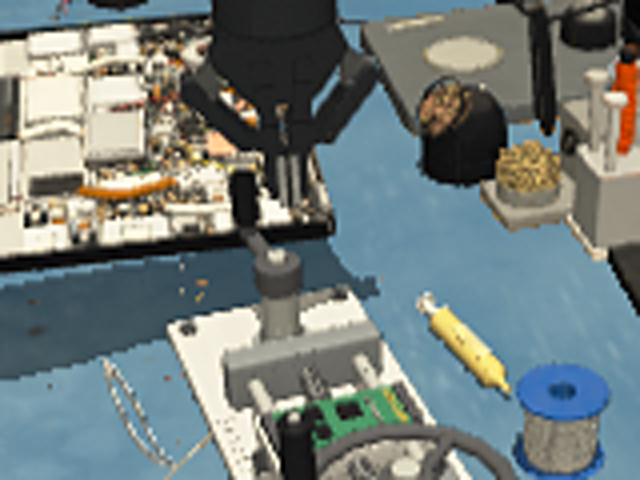

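The fingertips (290,180) stand on the +x side of the knob (245,195), at knob height. Push.

```bash
python3 -m inch '[-8,4,0,0,0,0,0, -13,5,0,0,0,0,0, -19,5,0,0,0,0,0, -25,5,0,0,0,0,0, -31,4,0,0,0,0,0, -36,2,0,0,0,0,0, -42,0,0,0,0,0,0, -47,-2,0,0,0,0,0]'
```

```text
clock: 17.17
eef_pos: [0.4915, 0.1203, 0.1092]
tool_rot: [0.707, 0.707, -0.0, -0.001]
ft_force: [0.5, 3.0, 1.8]
grip_width: -0.0003
grasp_force: 1.2
```

```bash
python3 -m inch '[-5,-3,0,0,0,0,0, -10,-7,0,0,0,0,0, -14,-11,0,0,0,0,0, -18,-15,0,0,0,0,0, -21,-20,0,0,0,0,0, -24,-25,0,0,0,0,0, -27,-30,0,0,0,0,0, -28,-35,0,0,0,0,0]'
for i in 1 2; do python3 -m inch '[0,-1,0,0,0,0,0, 0,-2,0,0,0,0,0, 0,-2,0,0,0,0,0]'|egrep 'eef|ft';done
```

```text
clock: 17.83
eef_pos: [0.4638, 0.0847, 0.1091]
tool_rot: [0.707, 0.707, -0.0, -0.0]
ft_force: [-0.0, 2.7, 1.5]
grip_width: -0.0005
grasp_force: 1.3
eef_pos: [0.4645, 0.0827, 0.1091]
ft_force: [-0.3, 0.3, 1.3]
eef_pos: [0.4646, 0.0812, 0.1092]
ft_force: [-0.4, 1.7, -1.2]
```

```bash
for i in 1 2 3; do python3 -m inch '[0,-1,0,0,0,0,0, 0,-2,0,0,0,0,0, 0,-2,0,0,0,0,0]'|egrep 'eef|ft';done
```

```text
eef_pos: [0.4646, 0.0791, 0.1092]
ft_force: [-0.0, 1.2, 0.0]
eef_pos: [0.4646, 0.0771, 0.1092]
ft_force: [0.3, 2.1, -1.4]
eef_pos: [0.4646, 0.0759, 0.1093]
ft_force: [-0.4, 4.9, -1.2]
```

```bash
for i in 1 2; do python3 -m inch '[0,-1,0,0,0,0,0, 0,-2,0,0,0,0,0, 0,-2,0,0,0,0,0]'|egrep 'eef|ft';done
```

```text
eef_pos: [0.4646, 0.0755, 0.1094]
ft_force: [-0.0, 9.8, -0.9]
eef_pos: [0.4647, 0.0752, 0.1094]
ft_force: [-0.2, 15.0, -1.1]
```

Firmly on its stop: 15 N with no movement. Back off and check.

```bash
python3 -m inch '[0,10,0,0,0,0,0, 0,25,0,0,0,0,0, -5,35,20,0,0,0,0, -15,55,50,0,0,0,0, -35,85,80,0,0,0,0, -60,115,110,0,0,0,0, -85,145,120,0,0,0,0, -85,145,120,0,0,0,0]'
python3 - <<'E'
from h import *
b=bot.camera("top");a=cv2.imread("pics/top0.png")
gather(("lever_knob","lever_pivot"),1)
up=lambda i:cv2.resize(i,None,fx=8,fy=8,interpolation=cv2.INTER_CUBIC)
r=cv2.matchTemplate(up(b[212:247,331:384]),up(a[222:237,351:364]),cv2.TM_CCOEFF_NORMED);_,v,_,l=cv2.minMaxLoc(r);print(l[0]/8-20,l[1]/8-10,v)
cv2.imwrite("pics/c8.png",cv2.resize(b[150:280,200:440],None,fx=3,fy=3,interpolation=cv2.INTER_CUBIC))
E
```

```text
clock: 20.25
eef_pos: [0.3787, 0.219, 0.2326]
tool_rot: [0.706, 0.708, 0.003, 0.001]
ft_force: [-0.2, 0.3, 0.7]
grip_width: -0.0
grasp_force: 0.0
lever_knob [ 588.9 -154.3] 2 [[668, -153], [531, -393]]
lever_pivot [524.6  68.2] 2 [[520, 68], [533, 74]]
0.25 0.0 0.987298309803009
```

View pics/c8.png

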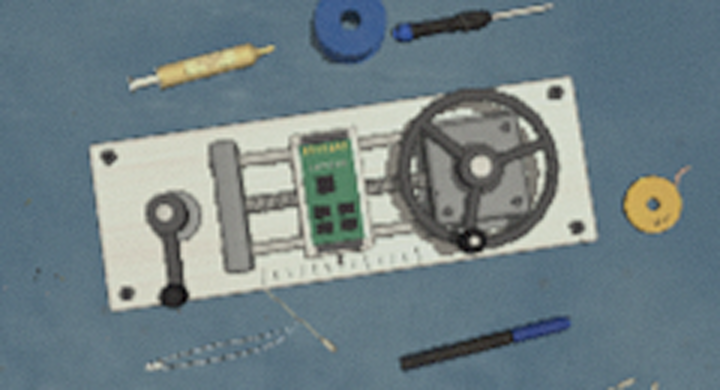

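The lever (pivot (165,212), knob (174,295)) points along the fixture's -x, the handle (472,240) is back where it started, and the loose items look undisturbed.

```bash
python3 -c "
from workcell import bot
print(bot.job_done())"
```

```text
the job is handed in; nothing more can be done
None
```

The job is handed in: the hand wheel went exactly one clockwise turn (handle back within about 0.5 mm, carriage on by about 20 mm), and the clamp lever was then pushed counterclockwise onto its stop (15 N, no further movement).

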